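Hang the drained U-tube in its stand

ROBOT

A 6-joint arm with a two-finger parallel gripper is mounted at the origin on the work surface. World frame = base frame: x ahead of the robot, y to its left, z up, the work surface at z = 0. Lengths are in m, angles in degrees, forces in N, time in s.
With the tool pointing down it reaches from about 0.35 to 0.875 m from the base axis. Payload 4.2 kg.
Tool frame: the origin (TCP) lies between the finger pads; the fingertips stand 25 mm ahead of it and the grasp point (between the pads) lies 6 mm ahead of it (r.tips_ahead is the distance from the TCP to the fingertips, in m); z points along the fingers, y is the direction in which the jaws open and shut (so a half turn about z gives the same grasp; the last joint's range is limited). The gripper opens to 87 mm and grips with 3 to 60 N. Pads are 19 mm wide; open, the fingers measure 117 mm over their backs; the gripper's body (75 mm by 190 mm) begins 51 mm behind the grasp point.
Start: joints at [-52.391, 22.042, 0.453, 0, -68.411, -14.817], TCP at [0.242, -0.576, 0.248] pointing down, gripper open.
Joint ranges: [-179.83, 179.83], [-69.29, 118.12], [-61.27, 80.66], [-181.25, 117.63], [-171.15, -9.14], [-177.46, 177.46]. Speed limits (degrees/s): [159.86, 159.86, 180, 180, 180, 180].

INTERFACE

Orientations are given as a 3x3 rotation matrix whose columns are the frame's x, y, z axes.
In Python, from station import r, vision, finish_job gives the robot as it stands.
- The arm moves only by the shell command python3 -m jog 'ROWS'. ROWS is a JSON object of lists of equal length, an entry for each row: "rot": the turn, a rotation vector about the world's x, y, z in degrees, a list of three; "delta_pos": the shift along the world's x, y, z in mm, a list of three; "grip": the opening in per cent of the stroke, from 0 (shut) to 100 (fully open). A call has 1 to 10 rows; each row shifts and turns the commanded pose from where the row before left it; what a row does not reach is not made up. A row lasts 1/12 s, in which the tool goes at most 41.7 mm and 7.16 degrees, less where a joint would pass 70% of its speed; a pose out of reach is approached as far as the arm can. A call with a gripper value outside its range is refused whole. The fingers move at their own pace and stop on an object; the grip force is fixed at half the most. Time passes only in rows, so rows that do not move let the fingers close. It gives the time, the measured TCP pose, the force and the opening at its end, in the units of the state.
- r.sense(): the state, without advancing time (a new reading comes with each control period).
- vision.capture(name): name is "side" or "top" or "wrist"; returns a dict with "frame" (384x512x3 uint8, red, green, blue), "K" (3x3 intrinsics, pixels), "xyz" and "orientation" of the camera in the world. Camera axes: x right, y up, looking along -z (the intrinsics and any distortion apply to the point x, -y, -z); pixel columns grow to the right and rows downward; lengths in m; the calibration is good to about 2 mm. A picture is of the moment at which its call begins. There is no depth.
- finish_job(): hands the job in, once; it reports no verdict.
The state is a dict: "time_s": time; "joints": joint angles; "joint_velocities": joint speeds; "effort": joint torques, N m; "tcp_pos": TCP position; "ee_rot": TCP orientation; "wrist_force": force on the tool from outside, world axes, zero at the start; "moment": the same for the moment, N m; "gripper_width": opening from 0.0 (shut) to 1.0 (fully open).
Only numpy, scipy, OpenCV 4.12 (cv2) and the standard library are available. Lean on these libraries where they do the work, as an engineer would, in place of code of your own. Each camera call takes 0.05 s, during which the arm holds its last target. There are 200 camera calls.

TASK

The bent amber glass tube is dry: lift it off the sloping drainer and lay it flat on the cross-shaped black rubber rest, letting go of it there so that you can take it another way. Then turn it bend downwards and hang it, without knocking it hard against the stand, by its two out-turned ends in the two green notches of the stand, one end in each and neither slipping out to one side (either way round), and let go. Leave the small bottles and the jar where they stand.

Things in the scene. Friction and masses are not known exactly. Their poses are not given: they have to be found in the camera images.
- tube: Loose bent amber glass tube, 12 mm thick, 45 g, flat: a U of two straight legs (along x, at y = +-22 mm, x = 0 to 65; 56 mm over their outsides) and a half-round bend; each leg turns square outwards into a straight end along y, 180 mm tip to tip. Origin: midway between the ends, on their line (empty space). x: to the bend; z: square to the flat. Centre of mass x = 28 mm.
- tube_bend (a point): Centre of the tube's section at the middle of the bend, x = 87 mm in the tube's frame. At the start the bend is uppermost: the tube lies on the drainer, its x 45 degrees up the slope (up and towards the robot), its z square to the slope (up and away from the robot).
- tube_end_a (a point): Point on the centre line of one end of the tube, y = +72 mm in its frame: what belongs over a notch. The end goes on 18 mm beyond it; a white band marks the tip.
- tube_end_b (a point): The same on the other end, y = -72 mm.
- drainer: Fixed drainer. A ramp rises at 45 degrees to its +x (towards the robot): blue cross bar with a 14 mm lip at the foot, 100 mm wide, holds the tube's ends; white spine 30 mm wide, 8 mm thick, up to 94 mm high, bears the bend. The outsides of the tube's legs are free for fingers. Origin: under its base, on the bench, z up. The tube's origin starts near x = -30, z = 48 mm.
- rest: Fixed black rubber rest, flat top 45 mm high, cross-shaped from above: cross bar 24 (x) by 110 mm (y), spine 204 (x) by 30 mm (y). Origin: on the bench under its middle; x roughly away from the robot, z up. The tube lies with its origin over this one, bend to +x or -x, centre line at 51 mm: ends on the cross bar, bend on the spine, so fingers can pass down outside the legs.
- stand: Fixed stand: grey base 100 (x) by 200 (y) by 12 mm, two posts at y = +-72 mm, 12 mm thick along y, each with a green V notch (90 degrees, open upwards, 37 mm wide in x, rims 10 mm above the centre line of a seated end). Free space between the posts. Origin: on the bench under its middle; x roughly away from the robot, y from post to post, z up.
- seat (a point): Midway between the two notches of the stand, at the height (140 mm above the bench) of the centre line of a tube end that lies in the notches: the tube's origin comes here when it hangs properly, bend 87 mm below.
- notch_a (a point): Centre line of a seated tube end in the notch of the post at +y of the stand.
- notch_b (a point): The same at the post at -y.
- amber0: Loose small amber bottle with white cap, 42 mm across, 75 mm high; bystander. Origin: centre of its underside.
- amber1: Second amber bottle, the same.
- white_jar: Loose white jar with black cap, 52 mm across, 60 mm high; bystander. Origin: centre of its underside.
There are look-alikes about, which are no part of the job. There is more than one size of the tube; the job needs the smaller. There is more than one size of the rest; the one meant has the size given above.

How it is judged:
By the outcome, as a careful person would: the job done as asked, in the order asked, and still so for the second after the job is handed in, with the robot touching nothing.
It also fails if it takes over 72 s, if anything falls off the work surface, if the arm or the gripper's body presses on something with over 40 N, if the wrist force passes 120 N, or if a joint passes its speed limit or range.

## Working session

There is one attempt and no reset: what is moved stays moved. The work goes in short steps, Python scripts to look and compute and a shell command to move; the robot and the scene stay as the last step left them, time stands still between calls to the robot, and variables do not carry over. Pictures are saved under pics/ and viewed, about 8 in all and at most 12, crops included, and the job is handed in when it is done.

```bash
ls; mkdir -p pics; cat > h.py <<'E'
import numpy as np, cv2
from station import r, vision
def cap(n):
    c=vision.capture(n); np.savez('pics/'+n+'.npz',**{k:np.array(v) for k,v in c.items() if k in('frame','K','xyz','orientation')}); return c
def load(n): return dict(np.load('pics/'+n+'.npz'))
def proj(c,P):
    P=np.atleast_2d(P); q=(P-c['xyz'])@np.array(c['orientation']); q=q*[1,-1,-1]
    u=q@np.array(c['K']).T; return u[:,:2]/u[:,2:]
def onplane(c,uv,z):
    uv=np.atleast_2d(uv); d=np.c_[uv,np.ones(len(uv))]@np.linalg.inv(c['K']).T*[1,-1,-1]
    d=d@np.array(c['orientation']).T; t=(z-c['xyz'][2])/d[:,2]; return c['xyz']+d*t[:,None]
def save(f,name): cv2.imwrite('pics/'+name,np.ascontiguousarray(f[...,::-1]))
E
python3 - <<'E'
from h import *
t=cap('top'); s=cap('side')
print([k for k in t], t['K'],t['xyz'],t['orientation'],s['K'],s['xyz'],s['orientation'])
f=np.hstack([t['frame'],s['frame']])
save(cv2.resize(t['frame'],(800,600)),'top0.png');save(cv2.resize(s['frame'],(800,600)),'side0.png')
print(r.sense()['tcp_pos'],r.sense()['ee_rot'])
E
```

```text
pics
['frame', 'K', 'xyz', 'orientation'] [[396.55674437   0.         256.25853872]
 [  0.         396.55674437 191.78972771]
 [  0.           0.           1.        ]] [0.31810864 0.1093035  1.33952876] [[-0.01776919  0.98445536 -0.17473377]
 [-0.99974089 -0.01998067 -0.01090509]
 [-0.01422687  0.17449472  0.98455532]] [[347.69492871   0.         260.46078568]
 [  0.         347.69492871 193.79341195]
 [  0.           0.           1.        ]] [0.04996743 0.83555144 0.76084446] [[-0.83416712  0.32871898 -0.44284201]
 [-0.55135745 -0.51604452  0.65551736]
 [-0.01304519  0.79097527  0.61170903]]
[ 0.24193572 -0.57574291  0.24658649] [[-9.21976522e-01 -3.87244838e-01 -8.53062672e-04]
 [-3.87245762e-01  9.21974869e-01  1.74928159e-03]
 [ 1.09102080e-04  1.94314146e-03 -9.99998106e-01]]
```

View pics/top0.png

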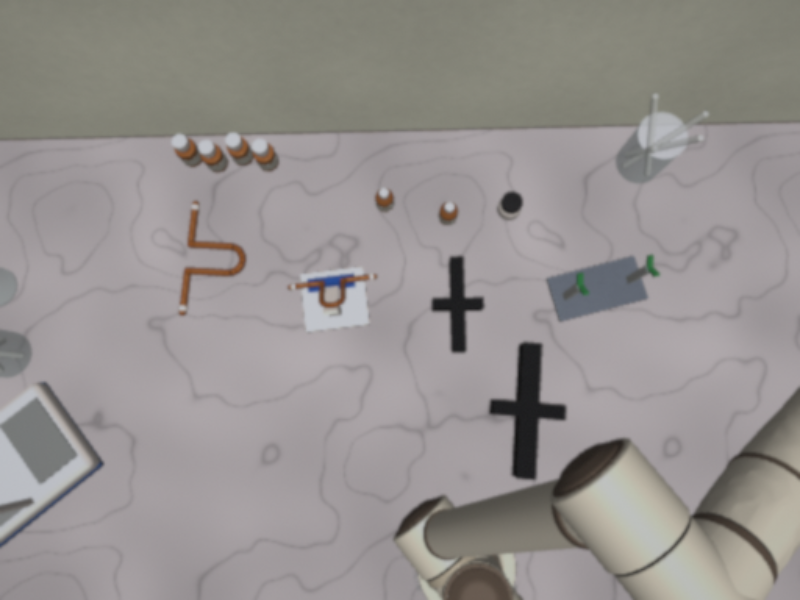

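View pics/side0.png

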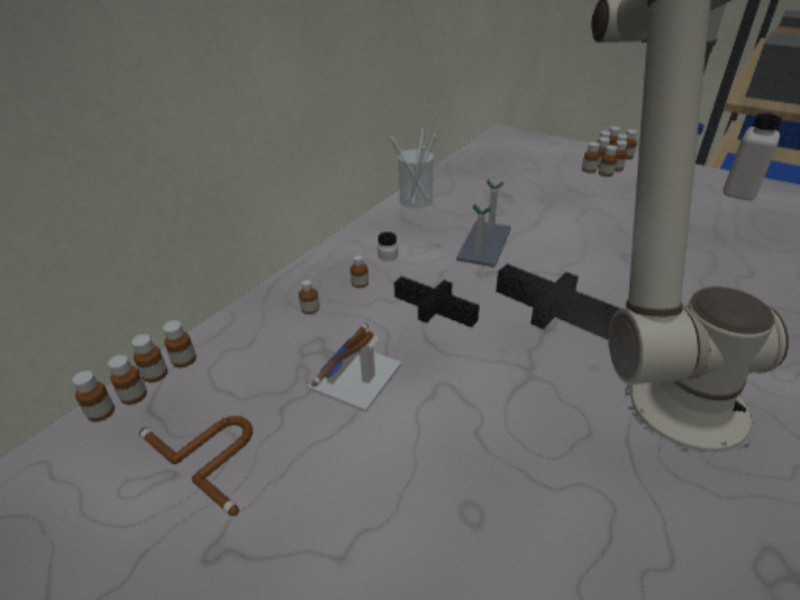

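Candidates in the top view are as follows:
- **Tubes:** the one on the drainer at (333,288), and a larger one lying on the bench at (210,257). I choose the one on the drainer.
- **Rests:** the small cross at (458,304), about 206 mm long, and the large one at (528,410), about 290 mm. I choose the small one.
- **Stand:** only one, at (600,285).

Next I'll compute rough positions and take one close crop to check the choice.

```bash
python3 - <<'E'
from h import *
t=load('top'); s=1.5625
def p(l,z): 
    q=onplane(t,np.array(l)/s,z)*1000; print(np.round(q,0).tolist()); return q
print('notches');q=p([(581,283),(652,266)],.145); print(q.mean(0),np.linalg.norm(q[0]-q[1]))
print('rest spine ends, bar ends');q=p([(457,257),(459,351),(432,304),(484,303)],.045)
print(np.linalg.norm(q[0]-q[1]),np.linalg.norm(q[2]-q[3]))
print('big rest');q=p([(530,344),(525,478)],.06);print(np.linalg.norm(q[0]-q[1]))
print('tips');q=p([(291,287),(374,276)],.048);print(np.linalg.norm(q[0]-q[1]),q.mean(0)); p([(331,303)],.11)
print('big');q=p([(195,204),(182,312)],.006);print(np.linalg.norm(q[0]-q[1]))
f=t['frame'][150:240,170:430]; save(cv2.resize(f,None,fx=3,fy=3,interpolation=cv2.INTER_CUBIC),'crop1.png')
w=cap('wrist');S=r.sense();R=np.array(S['ee_rot']); print('cam in tool',R.T@(w['xyz']-np.array(S['tcp_pos'])),R.T@np.array(w['orientation']),w['K'])
E
```

```text
notches
[[556.0, -232.0, 145.0], [587.0, -373.0, 145.0]]
[ 571.68308766 -302.47771514  145.        ] 144.6785033286208
rest spine ends, bar ends
[[638.0, 1.0, 45.0], [437.0, 3.0, 45.0], [537.0, 57.0, 45.0], [537.0, -53.0, 45.0]]
201.8465181167935 109.99033577335824
big rest
[[447.0, -142.0, 60.0], [180.0, -118.0, 60.0]]
268.13338310213436
tips
[[579.0, 356.0, 48.0], [600.0, 179.0, 48.0]]
178.30348586461633 [589.59660922 267.58102246  48.        ]
[[532.0, 263.0, 110.0]]
big
[[784.0, 584.0, 6.0], [537.0, 603.0, 6.0]]
247.2343766881428
cam in tool [ 0.06690247  0.00041167 -0.13743097] [[-9.80061259e-04  9.69204086e-01  2.46256937e-01]
 [ 9.99999498e-01  1.00120818e-03  3.93317318e-05]
 [-2.08433984e-04  2.46256852e-01 -9.69204581e-01]] [[297.07386665   0.         256.99338487]
 [  0.         297.07386665 199.12771927]
 [  0.           0.           1.        ]]
```

View pics/crop1.png

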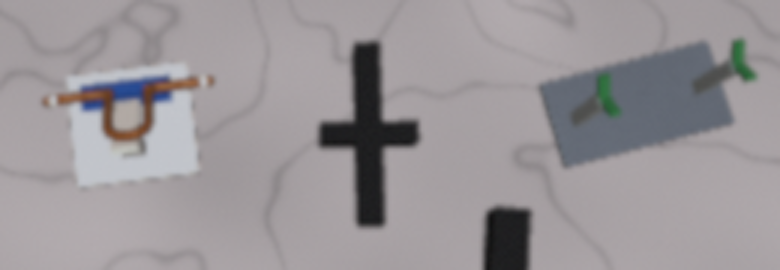

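```bash
python3 -m jog '{"delta_pos":[[29,26,9],[29,26,9],[29,26,9],[29,26,9],[29,26,9],[29,26,9],[29,26,9],[29,26,9],[29,26,9],[29,26,9]],"rot":[[0,0,-1],[0,0,-1],[0,0,-1],[0,0,-1],[0,0,-1],[0,0,-1],[0,0,-1],[0,0,-1],[0,0,-1],[0,0,-1]],"grip":[100,100,100,100,100,100,100,100,100,100]}'
python3 -m jog '{"delta_pos":[[0,0,0],[0,0,0],[0,0,0]],"rot":[[0,0,0],[0,0,0],[0,0,0]],"grip":[100,100,100]}'
python3 - <<'E'
from h import *
w=cap('wrist'); np.savez('pics/w_stand.npz',**w); save(w['frame'],'w1.png')
h=cv2.cvtColor(w['frame'],cv2.COLOR_RGB2HSV); m=cv2.inRange(h,(45,90,30),(85,255,255))
n,l,st,c=cv2.connectedComponentsWithStats(m); print([(st[i],c[i].round(1)) for i in range(1,n) if st[i][4]>30])
E
```

```text
time_s: 0.98
tcp_pos: [0.5331, -0.3145, 0.3378]
ee_rot: [[-0.975, -0.221, -0.0], [-0.221, 0.975, 0.0], [0.0, 0.0, -1.0]]
wrist_force: [-0.7, -0.1, -0.4]
gripper_width: 0.999
time_s: 1.23
tcp_pos: [0.5319, -0.3159, 0.3369]
ee_rot: [[-0.975, -0.222, -0.001], [-0.222, 0.975, 0.001], [0.001, 0.001, -1.0]]
wrist_force: [0.1, 0.3, 0.8]
gripper_width: 1.001
[(array([314, 199,  14,  37, 365], dtype=int32), array([319.9, 217.1])), (array([191, 201,  14,  36, 364], dtype=int32), array([198.1, 218.2]))]
```

View pics/w1.png

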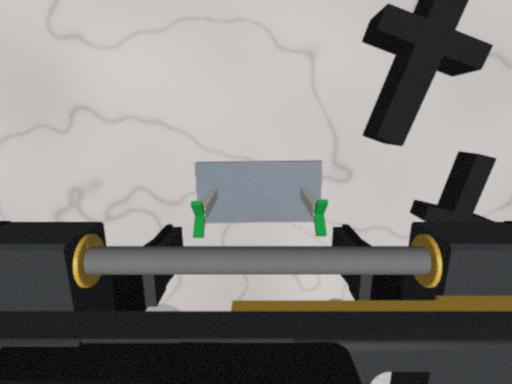

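```bash
python3 - <<'E'
from h import *
w=load('w_stand'); 
h=cv2.cvtColor(w['frame'],cv2.COLOR_RGB2HSV); m=cv2.inRange(h,(45,90,30),(85,255,255))
n,l,st,c=cv2.connectedComponentsWithStats(m); M=[]
for i in range(1,n):
    if st[i][4]<=30: continue
    ys,xs=np.where(l==i); e=[]
    for row in (ys.min(),ys.max()):
        e.append([xs[abs(ys-row)<=1].mean()+0., row+(-.5 if row==ys.min() else .5)])
    q=onplane(w,e,.150)*1000; print(np.round(q,1).tolist(),'width',np.linalg.norm(q[0]-q[1]),'mid',q.mean(0)); M.append(q.mean(0))
M=np.array(M);M=M[M[:,1].argsort()[::-1]];d=M[0]-M[1];print('seat',M.mean(0),'len',np.linalg.norm(d),'yaw',np.degrees(np.arctan2(-d[0],d[1])))
E
```

```text
[[530.0, -242.0, 150.0], [572.9, -230.4, 150.0]] width 44.39337750780562 mid [ 551.44891547 -236.19492639  150.        ]
[[563.4, -378.8, 150.0], [605.6, -369.4, 150.0]] width 43.25589673115682 mid [ 584.5049646  -374.14240389  150.        ]
seat [ 567.97694003 -305.16866514  150.        ] len 141.85277203426173 yaw 13.475566982742794
```

```bash
python3 -m jog '{"delta_pos":[[0,40,0],[0,40,0],[0,40,0],[0,40,0],[0,40,0],[0,40,0],[0,40,0],[-3,35,0],[0,0,0],[0,0,0]],"rot":[[0,0,-1.5],[0,0,-1.5],[0,0,-1.5],[0,0,-1.5],[0,0,-1.5],[0,0,-1.5],[0,0,-1.5],[0,0,-1.5],[0,0,-1.5],[0,0,0]],"grip":[100,100,100,100,100,100,100,100,100,100]}'
python3 - <<'E'
from h import *
w=cap('wrist'); np.savez('pics/w_rest.npz',**w); save(w['frame'],'w2.png')
E
python3 -m jog '{"delta_pos":[[2,40,0],[2,40,0],[2,40,0],[2,40,0],[2,40,0],[2,40,0],[2,26,0],[0,0,0],[0,0,0]],"rot":[[0,0,1],[0,0,1],[0,0,1],[0,0,1],[0,0,1],[0,0,1],[0,0,1.5],[0,0,0],[0,0,0]],"grip":[100,100,100,100,100,100,100,100,100]}'
python3 - <<'E'
from h import *
w=cap('wrist'); np.savez('pics/w_tube.npz',**w); a=load('w_rest')['frame']
save(np.hstack([a[:250],w['frame'][:250]])[:, :][:, ::1][:, :1024][:, :] if 0 else cv2.resize(np.vstack([a[:240],w['frame'][:300]]),None,fx=1.1,fy=1.1),'w23.png')
E
```

```text
time_s: 2.12
tcp_pos: [0.5284, -0.0008, 0.3375]
ee_rot: [[-1.0, 0.011, -0.0], [0.011, 1.0, -0.0], [0.0, -0.0, -1.0]]
wrist_force: [1.2, -1.3, -0.1]
gripper_width: 0.999
time_s: 2.92
tcp_pos: [0.5437, 0.2642, 0.3365]
ee_rot: [[-0.993, -0.118, -0.001], [-0.118, 0.993, -0.001], [0.002, -0.001, -1.0]]
wrist_force: [0.2, 0.1, -0.9]
gripper_width: 1.0
```

View pics/w23.png

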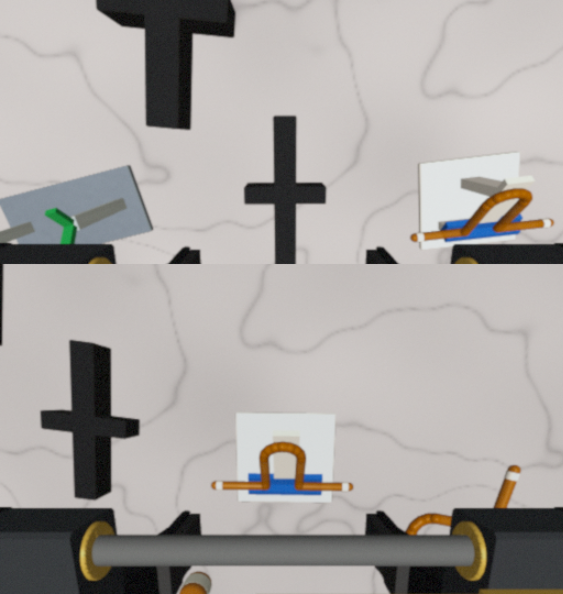

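```bash
cat > fit.py <<'E'
from h import *
from scipy.optimize import minimize
from scipy.spatial.transform import Rotation as Ro
SS=4
def hulls(c,Hs,roi):
    x0,y0,x1,y1=roi; im=np.zeros(((y1-y0)*SS,(x1-x0)*SS),np.uint8)
    for H in Hs:
        p=(proj(c,H)+.5-[x0,y0])*SS-.5
        cv2.fillConvexPoly(im,cv2.convexHull(np.round(p*16).astype(np.int32)),255,shift=4)
    return cv2.GaussianBlur(cv2.resize(im,(x1-x0,y1-y0),interpolation=cv2.INTER_AREA).astype(np.float32)/255,(0,0),1)
def box(a,b): return np.array([[x,y,z] for x in(a[0],b[0]) for y in(a[1],b[1]) for z in(a[2],b[2])])
def rest():  return [box((-.012,-.055,.0),(.012,.055,.045)),box((-.102,-.015,.0),(.102,.015,.045))]
def vee():
    o=[]
    for s in(-1,1):
        for y in(-.072,.072):
            q=[(0,.1315),(s*.0185,.150),(s*.0213,.1472),(0,.1259)]
            o.append(np.array([[a,y+d,b] for a,b in q for d in(-.006,.006)]))
    return o
def tube():
    th=np.linspace(-np.pi/2,np.pi/2,13)
    P=[(0,-.09),(0,-.022)]+[(.065+.022*np.cos(t),.022*np.sin(t)) for t in th]+[(0,.022),(0,.09)]
    P=np.array([(a,b,0) for a,b in P]); S=np.random.default_rng(0).normal(size=(60,3)); S/=np.linalg.norm(S,axis=1)[:,None]; S*=.006
    out=[]
    for i in range(len(P)-1):
        a,b=P[i].copy(),P[i+1].copy()
        if i==0: a[1]+=.006
        if i==len(P)-2: b[1]-=.006
        out.append(np.vstack([a+S,b+S]))
    return out
def mask(f,kind):
    h=cv2.cvtColor(f,cv2.COLOR_RGB2HSV)
    if kind=='tube': m=cv2.inRange(h,(3,110,40),(22,255,255)); m=cv2.morphologyEx(m,cv2.MORPH_CLOSE,np.ones((3,7),np.uint8))
    if kind=='vee': m=cv2.inRange(h,(45,80,25),(85,255,255))
    if kind=='rest': m=cv2.inRange(h,(0,0,0),(180,255,75))
    return m
def fit(kind,model,views,T,p0,step):
    """views: list of names; T(p)->(R,t)"""
    D=[]
    for n in views:
        c=load(n); R,t=T(p0); uv=np.vstack([proj(c,H@R.T+t) for H in model]); g=9
        roi=[int(max(0,uv[:,0].min()-g)),int(max(0,uv[:,1].min()-g)),int(min(512,uv[:,0].max()+g)),int(min(384,uv[:,1].max()+g))]
        m=mask(c['frame'],kind)[roi[1]:roi[3],roi[0]:roi[2]]
        D.append((c,roi,cv2.GaussianBlur((m>0).astype(np.float32),(0,0),1),n))
    def cost(p,full=False):
        R,t=T(p); e=[((hulls(c,[H@R.T+t for H in model],roi)-m)**2).sum()/(m.sum()+1) for c,roi,m,n in D]
        return e if full else sum(e)
    p0=np.array(p0,float); sim=np.vstack([p0]+[p0+np.eye(len(p0))[i]*step[i] for i in range(len(p0))])
    o=minimize(cost,p0,method='Nelder-Mead',options=dict(initial_simplex=sim,xatol=1e-4,fatol=1e-5,maxiter=300))
    print(kind,views,np.round(o.x,4),'cost',np.round(cost(o.x,True),3)); return o.x
def flat(p): return Ro.from_euler('z',p[2],degrees=True).as_matrix(),np.array([p[0],p[1],0])
def slope(p):  # x,y,z,yaw ; tube x up toward robot 45deg
    B=np.array([[-1,0,1],[0,-2**.5,0],[1,0,1]])/2**.5
    return Ro.from_euler('z',p[3],degrees=True).as_matrix()@B,np.array(p[:3])
E
python3 - <<'E'
from fit import *
for v in (['w_stand'],['top'],['side'],['w_stand','top','side']): fit('vee',vee(),v,flat,[.570,-.304,13.],[.006,.006,3])
for v in (['w_rest'],['w_tube'],['w_rest','w_tube','top']): fit('rest',rest(),v,flat,[.537,.002,-.5],[.006,.006,3])
for v in (['w_tube'],['w_rest','w_tube'],['w_rest','w_tube','top','side']): fit('tube',tube(),v,slope,[.589,.267,.048,6.8],[.006,.006,.006,3])
E
```

```text
vee ['w_stand'] [ 0.569  -0.3047 13.3584] cost [0.02]
vee ['top'] [ 0.5722 -0.3041 13.8975] cost [0.063]
vee ['side'] [ 0.57   -0.3004 14.4763] cost [0.239]
vee ['w_stand', 'top', 'side'] [ 0.5701 -0.3041 13.0376] cost [0.039 0.085 0.269]
rest ['w_rest'] [ 0.5379  0.0019 -0.3749] cost [0.073]
rest ['w_tube'] [ 0.5376  0.002  -0.5381] cost [0.046]
rest ['w_rest', 'w_tube', 'top'] [ 0.5383  0.0024 -0.4736] cost [0.074 0.049 0.077]
tube ['w_tube'] [0.5902 0.2686 0.0366 5.9776] cost [0.084]
tube ['w_rest', 'w_tube'] [0.5882 0.2684 0.0469 6.1567] cost [0.089 0.094]
tube ['w_rest', 'w_tube', 'top', 'side'] [0.5895 0.2687 0.0441 5.8007] cost [0.092 0.105 0.582 0.454]
```

```bash
python3 -m jog '{"delta_pos":[[6,0.5,-33],[6,0.5,-33],[6,0.5,-33],[6,0.5,-33],[6,0.5,-33],[6,0.5,-30],[0,0,0],[0,0,0],[0,0,0]],"rot":[[-0.5,5,-0.2],[-0.5,5,-0.2],[-0.5,5,-0.2],[-0.5,5,-0.1],[0,0,0],[0,0,0],[0,0,0],[0,0,0],[0,0,0]],"grip":[100,100,100,100,100,100,100,100,100]}'
python3 - <<'E'
from h import *
w=cap('wrist'); np.savez('pics/w_pre.npz',**w)
from fit import *
for v in (['w_pre'],['w_pre','w_rest','w_tube']): 
    p=fit('tube',tube(),v,slope,[.589,.268,.047,6.1],[.004,.004,.004,2])
R,t=slope(p); S=r.sense(); T=np.array(S['ee_rot']); g=t+R@[.045,0,0]
d=g-(np.array(S['tcp_pos'])+.006*T[:,2]); print('delta to grasp mm',d*1000,'in tool',T.T@d*1000, 'yaw err', np.degrees(np.arcsin(T[:,1]@R[:,0])), T.round(3).tolist(),S['tcp_pos'])
E
```

```text
time_s: 3.72
tcp_pos: [0.5803, 0.2668, 0.1451]
ee_rot: [[-0.935, -0.104, -0.339], [-0.1, 0.995, -0.031], [0.34, 0.005, -0.94]]
wrist_force: [0.2, 1.0, 0.6]
gripper_width: 1.002
tube ['w_pre'] [0.5853 0.2687 0.0365 6.3543] cost [0.772]
tube ['w_pre', 'w_rest', 'w_tube'] [0.5881 0.2689 0.0462 6.3015] cost [0.834 0.091 0.095]
delta to grasp mm [-21.78597515  -1.86400344 -62.25202412] in tool [-5.32598852e-01  6.38516524e-02  6.59782539e+01] yaw err 0.03373207911517738 [[-0.935, -0.105, -0.338], [-0.101, 0.994, -0.03], [0.339, 0.006, -0.941]] [0.58031977 0.26747748 0.14593771]
```

```bash
python3 -m jog '{"delta_pos":[[-5.5,-0.5,-15.5],[-5.5,-0.5,-15.5],[-5.5,-0.5,-15.5],[-5.5,-0.5,-15.5],[0,0,0],[0,0,0],[0,0,0]],"rot":[[0,0,0],[0,0,0],[0,0,0],[0,0,0],[0,0,0],[0,0,0],[0,0,0]],"grip":[100,100,100,100,100,100,100]}'
python3 -m jog '{"delta_pos":[[0,0,0],[0,0,0],[0,0,0],[0,0,0],[0,0,0],[0,0,0],[0,0,0],[0,0,0],[0,0,0]],"rot":[[0,0,0],[0,0,0],[0,0,0],[0,0,0],[0,0,0],[0,0,0],[0,0,0],[0,0,0],[0,0,0]],"grip":[50,50,50,50,50,50,50,50,50]}'
python3 - <<'E'
from h import *
w=cap('wrist'); s=cap('side')['frame']; t=cap('top')['frame']
A=w['frame'][100:,:]; 
B=np.hstack([cv2.resize(s[190:280,170:290],(384,288)),cv2.resize(t[140:230,160:280],(384,288))])
save(np.vstack([cv2.resize(A[:,:],(768,426))[:312],B]),'g1.png')
E
```

```text
time_s: 4.35
tcp_pos: [0.5585, 0.2665, 0.0833]
ee_rot: [[-0.935, -0.106, -0.338], [-0.102, 0.994, -0.03], [0.339, 0.006, -0.941]]
wrist_force: [0.1, 0.6, -0.3]
gripper_width: 0.997
time_s: 5.1
tcp_pos: [0.5572, 0.2658, 0.0806]
ee_rot: [[-0.934, -0.105, -0.342], [-0.1, 0.994, -0.032], [0.344, 0.004, -0.939]]
wrist_force: [0.3, -0.1, 0.6]
gripper_width: 0.619
```

View pics/g1.png

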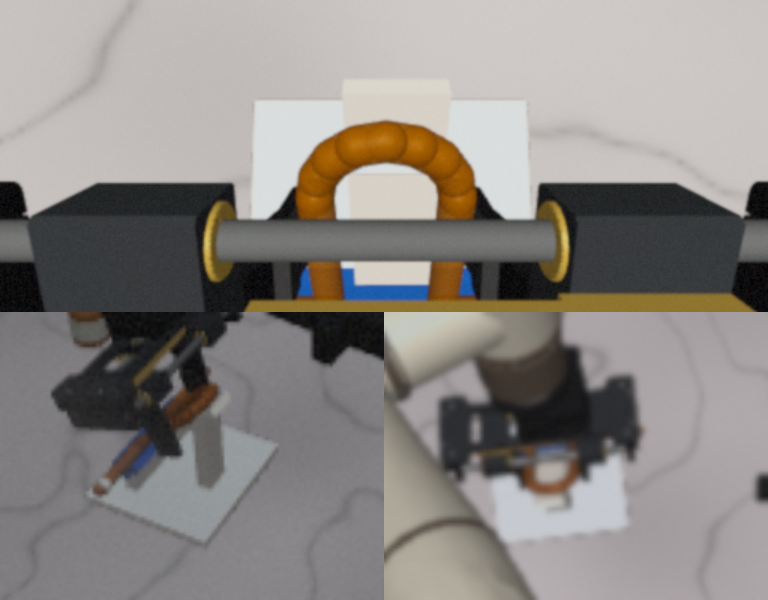

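```bash
python3 -m jog '{"delta_pos":[[3,0,10],[3,0,12],[0,0,20],[0,0,30],[0,0,30],[0,0,30],[0,0,0],[0,0,0],[0,0,0]],"rot":[[0,0,0],[0,0,0],[0,0,0],[0,0,0],[0,0,0],[0,0,0],[0,0,0],[0,0,0],[0,0,0]],"grip":[50,50,50,50,50,50,50,50,50]}'
cat > plan.py <<'E'
from fit import *
import sys
E
python3 - <<'E'
from fit import *
w=cap('wrist'); np.savez('pics/w_lift.npz',**w); s=cap('side'); t=cap('top'); np.savez('pics/s_lift.npz',**s); np.savez('pics/t_lift.npz',**t)
# tube in tool at grasp
Rg=np.array([[-0.934,-0.105,-0.342],[-0.1,0.994,-0.032],[0.344,0.004,-0.939]]); tg=np.array([.5572,.2658,.0806])
R,t0=slope([.5881,.2687,.0465,6.2]); q=Rg.T@(t0-tg); print('tube origin in tool mm',q*1000); Rq=Rg.T@R; print(Rq.round(3))
q[1]=0; np.savez('grasp1.npz',q=q,Rq=Rq)
S=r.sense(); T=np.array(S['ee_rot']); print(S['tcp_pos'],S['gripper_width'],'wrist force',S['wrist_force'])
# target on rest
yaw=np.radians(-.45); c,sn=np.cos(yaw),np.sin(yaw); Rt=np.array([[-c,sn,0],[-sn,-c,0],[0,0,1.]])
tt=np.array([.538,.002,.051]); RT=Rt@Rq.T; tcp=tt-RT@q
print('target tcp',tcp*1000,'rotvec from now',np.degrees(Ro.from_matrix(RT@T.T).as_rotvec()),'delta',(tcp-S['tcp_pos'])*1000)
print(RT.round(3))
E
```

```text
time_s: 6.0
tcp_pos: [0.5628, 0.2658, 0.2125]
ee_rot: [[-0.934, -0.105, -0.343], [-0.1, 0.994, -0.032], [0.344, 0.005, -0.939]]
wrist_force: [-0.9, -0.3, -0.5]
gripper_width: 0.622
tube origin in tool mm [-40.881   -0.4983  21.3593]
[[ 0.907 -0.001 -0.421]
 [ 0.001 -1.     0.005]
 [-0.421 -0.005 -0.907]]
[0.56256995 0.26550718 0.21106061] 0.6259713446003193 wrist force [ 0.06635715  0.28402512 -0.82175818]
target tcp [491.90862174   2.31211922  53.15977621] rotvec from now [  2.33869928 -45.12511578  -6.27867445] delta [ -70.66132459 -263.19506417 -157.90082888]
[[-0.907  0.007  0.421]
 [ 0.009  1.     0.002]
 [-0.421  0.005 -0.907]]
```

```bash
python3 -m jog '{"delta_pos":[[-9,-33,-6],[-9,-33,-6],[-9,-33,-6],[-9,-33,-6],[-9,-33,-6],[-9,-33,-6],[-9,-33,-6],[-8,-32,-6],[0,0,0],[0,0,0]],"rot":[[0.3,-5.64,-0.8],[0.3,-5.64,-0.8],[0.3,-5.64,-0.8],[0.3,-5.64,-0.8],[0.3,-5.64,-0.8],[0.3,-5.64,-0.8],[0.3,-5.64,-0.8],[0.3,-5.64,-0.8],[0,0,0],[0,0,0]],"grip":[50,50,50,50,50,50,50,50,50,50]}'
python3 -m jog '{"delta_pos":[[0,0,-20],[0,0,-20],[0,0,-20],[0,0,-20],[0,0,-10],[0,0,0],[0,0,0],[0,0,0]],"rot":[[0,0,0],[0,0,0],[0,0,0],[0,0,0],[0,0,0],[0,0,0],[0,0,0],[0,0,0]],"grip":[50,50,50,50,50,50,50,50]}'
cat > chk.py <<'E'
from fit import *
for n in('wrist','side','top'): c=cap(n); np.savez('pics/c_%s.npz'%n,**c)
G=np.load('grasp1.npz'); q,Rq=G['q'],G['Rq']; S=r.sense(); T=np.array(S['ee_rot']); p=np.array(S['tcp_pos'])
print('predicted tube now',((p+T@q)*1000).round(1),'R',(T@Rq).round(3).tolist())
def near(v): return Ro.from_rotvec(v[3:],degrees=True).as_matrix()@T@Rq, p+T@q+v[:3]
for vs in (['c_side'],['c_side','c_top']):
    v=fit('tube',tube(),vs,near,[0]*6,[.004]*3+[3]*3)
    R,t=near(v); print('fitted',(t*1000).round(1),R.round(3).tolist())
yaw=np.radians(-.45); c,sn=np.cos(yaw),np.sin(yaw); Rt=np.array([[-c,sn,0],[-sn,-c,0],[0,0,1.]])
tt=np.array([.538,.002,.051]); RT=Rt@Rq.T; tcp=tt-RT@q
print('delta',((tcp-p)*1000).round(1),'rot',np.degrees(Ro.from_matrix(RT@T.T).as_rotvec()).round(2))
E
python3 chk.py; python3 - <<'E'
from h import *
s=load('c_side')['frame'];t=load('c_top')['frame']; 
save(np.hstack([cv2.resize(s[150:250,200:330],(520,400)),cv2.resize(t[150:250,250:330],(280,400),interpolation=1)]),'rest1.png')
E
```

```text
time_s: 6.98
tcp_pos: [0.5031, 0.0118, 0.1714]
ee_rot: [[-0.925, 0.013, 0.379], [0.007, 1.0, -0.018], [-0.379, -0.015, -0.925]]
wrist_force: [0.8, 1.4, -0.5]
gripper_width: 0.62
time_s: 7.65
tcp_pos: [0.5122, 0.014, 0.1157]
ee_rot: [[-0.94, 0.01, 0.34], [0.006, 1.0, -0.014], [-0.34, -0.011, -0.94]]
wrist_force: [-0.7, 0.2, -0.6]
gripper_width: 0.621
predicted tube now [557.2  12.9 109.5] R [[-0.996, -0.011, 0.088], [0.012, -0.999, 0.015], [0.088, 0.016, 0.996]]
tube ['c_side'] [-1.0000e-04  9.0000e-04 -2.0000e-04 -4.9380e-01  1.0116e+00 -2.6100e-02] cost [1.183]
fitted [557.1  13.8 109.3] [[-0.995, -0.011, 0.106], [0.014, -0.999, 0.024], [0.105, 0.025, 0.994]]
tube ['c_side', 'c_top'] [ 1.6000e-03  1.9000e-03 -2.1000e-03  7.5400e-02  1.7577e+00  5.9050e-01] cost [1.19  1.426]
fitted [558.8  14.8 107.4] [[-0.993, -0.0, 0.119], [0.002, -0.999, 0.015], [0.119, 0.015, 0.993]]
delta [-19.6 -11.2 -62.5] rot [ 0.88 -5.06  0.21]
```

View pics/rest1.png

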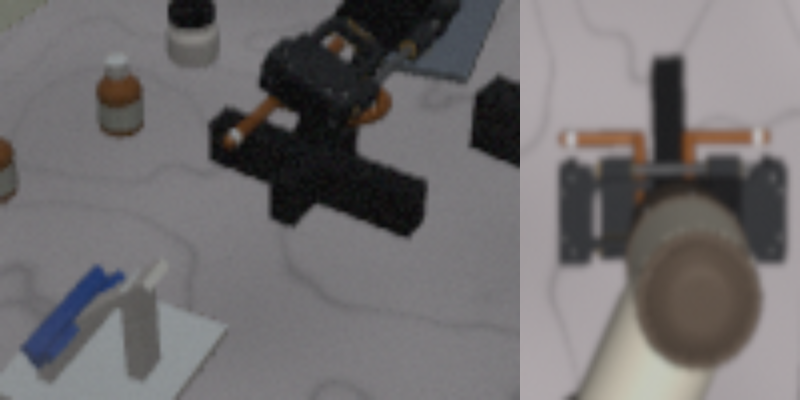

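```bash
python3 -c "
from station import r
S=r.sense();print(S['joints'],S['tcp_pos'],S['effort'])"
```

```text
[  17.66773495   12.0050416   -52.90757652   46.67776776   -9.20679325
 -153.36312533] [0.51148699 0.01346882 0.11570319] [ 5.56999398e-02 -2.33314222e+01  1.22947124e+01  1.42531168e+00
  2.54453765e-01  1.69682427e-02]
```

```bash
python3 -m jog '{"delta_pos":[[4,0,15],[4,0,15],[4,0,15],[4,0,10],[4,0,0],[0,0,0],[0,0,0]],"rot":[[0,5,0],[0,5,0],[0,5,0],[0,5,0],[0,0,0],[0,0,0],[0,0,0]],"grip":[50,50,50,50,50,50,50]}'
cat > tgt.py <<'E'
from h import *
from scipy.spatial.transform import Rotation as Ro
G=np.load('grasp1.npz'); q,Rq=G['q'],G['Rq']; S=r.sense(); T=np.array(S['ee_rot']); p=np.array(S['tcp_pos'])
yaw=np.radians(-.45); c,sn=np.cos(yaw),np.sin(yaw); Rt=np.array([[c,-sn,0],[sn,c,0],[0,0,1.]])
tt=np.array([.538,.002,.051]); RT=Rt@Rq.T; tcp=tt-RT@q
print('joints',np.round(S['joints'],2).tolist(),'p',p.round(4).tolist(),T.round(3).tolist())
print('tcp tgt',(tcp*1000).round(1),'delta',((tcp-p)*1000).round(1),'rot',np.degrees(Ro.from_matrix(RT@T.T).as_rotvec()).round(2))
E
python3 tgt.py
```

```text
time_s: 8.38
tcp_pos: [0.5376, -0.0077, 0.1564]
ee_rot: [[-0.99, 0.025, 0.136], [0.016, 0.998, -0.064], [-0.137, -0.062, -0.989]]
wrist_force: [-0.3, 0.8, -0.5]
gripper_width: 0.622
joints [19.59, 15.35, -28.01, 9.33, -40.9, -117.53] p [0.5376, -0.0077, 0.1564] [[-0.99, 0.025, 0.136], [0.016, 0.998, -0.064], [-0.137, -0.062, -0.989]]
tcp tgt [584.1   1.7  53.2] delta [  46.5    9.4 -103.2] rot [ -26.49   -5.47 -176.44]
```

```bash
python3 -m jog '{"delta_pos":[[2,0,2],[2,0,2],[2,0,2],[2,0,0],[2,0,0],[2,0,0],[2,0,0],[2,0,0],[2,0,0],[2,0,0]],"rot":[[0,0,7],[0,0,7],[0,0,7],[0,0,7],[0,0,7],[0,0,7],[0,0,7],[0,0,7],[0,0,7],[0,0,7]],"grip":[50,50,50,50,50,50,50,50,50,50]}'
python3 -m jog '{"delta_pos":[[2,0,0],[2,0,0],[2,0,0],[2,0,0],[2,0,0],[2,0,0],[2,0,0],[2,0,0],[2,0,0],[2,0,0]],"rot":[[0,0,7],[0,0,7],[0,0,7],[0,0,7],[0,0,7],[0,0,7],[0,0,7],[0,0,7],[0,0,7],[0,0,7]],"grip":[50,50,50,50,50,50,50,50,50,50]}'
python3 -m jog '{"delta_pos":[[1,1,0],[1,1,0],[1,1,0],[1,1,0],[1,1,0],[0,0,0],[0,0,0],[0,0,0]],"rot":[[0,0,7],[0,0,7],[0,0,7],[0,0,7],[0,0,7],[0,0,6],[0,0,0],[0,0,0]],"grip":[50,50,50,50,50,50,50,50]}'
python3 tgt.py
```

```text
time_s: 9.22
tcp_pos: [0.5564, -0.008, 0.1619]
ee_rot: [[-0.349, -0.931, 0.103], [-0.927, 0.359, 0.106], [-0.135, -0.058, -0.989]]
wrist_force: [-0.4, -0.0, -1.1]
gripper_width: 0.619
time_s: 10.05
tcp_pos: [0.5766, -0.0081, 0.1619]
ee_rot: [[0.751, -0.657, -0.068], [-0.645, -0.752, 0.134], [-0.139, -0.056, -0.989]]
wrist_force: [-0.7, 1.3, -0.3]
gripper_width: 0.621
time_s: 10.72
tcp_pos: [0.5823, -0.0024, 0.1624]
ee_rot: [[0.99, -0.01, -0.141], [-0.001, -0.998, 0.06], [-0.141, -0.059, -0.988]]
wrist_force: [-0.2, 0.3, 0.2]
gripper_width: 0.62
joints [13.04, 25.87, -4.75, -5.62, -66.61, 79.2] p [0.5823, -0.0024, 0.1624] [[0.99, -0.01, -0.141], [-0.001, -0.998, 0.06], [-0.141, -0.059, -0.988]]
tcp tgt [584.1   1.7  53.2] delta [   1.8    4.1 -109.2] rot [-3.5  16.8   0.61]
```

```bash
python3 -m jog '{"delta_pos":[[0.5,1,-20],[0.5,1,-20],[0.5,1,-20],[0.5,1,-20],[0,0,-9],[0,0,0],[0,0,0],[0,0,0]],"rot":[[-0.9,4.2,0.15],[-0.9,4.2,0.15],[-0.9,4.2,0.15],[-0.9,4.2,0.15],[0,0,0],[0,0,0],[0,0,0],[0,0,0]],"grip":[50,50,50,50,50,50,50,50]}'
python3 tgt.py
python3 - <<'E'
from fit import *
for n in('wrist','side','top'): c=cap(n); np.savez('pics/c_%s.npz'%n,**c)
G=np.load('grasp1.npz'); q,Rq=G['q'],G['Rq']; S=r.sense(); T=np.array(S['ee_rot']); p=np.array(S['tcp_pos'])
print('predicted tube now',((p+T@q)*1000).round(1))
ov=[]
for n,roi in(('side',(200,150,330,250)),('top',(250,140,340,230))):
    c=load('c_'+n); f=cv2.resize(c['frame'],None,fx=6,fy=6)
    for H in tube():
        pp=(proj(c,H@(T@Rq).T+p+T@q)+.5)*6; cv2.polylines(f,[cv2.convexHull(pp.astype(np.int32))],True,(0,255,0),1)
    x0,y0,x1,y1=[6*v for v in roi]; f=f[y0:y1,x0:x1]; ov.append(cv2.resize(f,None,fx=500/f.shape[0]*.75,fy=500/f.shape[0]*.75))
save(np.hstack(ov)[:, :],'rest2.png'); print(np.hstack(ov).shape)
E
```

```text
time_s: 11.38
tcp_pos: [0.5865, 0.0017, 0.0765]
ee_rot: [[0.91, -0.005, -0.415], [-0.006, -1.0, -0.002], [-0.415, 0.004, -0.91]]
wrist_force: [0.2, 0.7, 0.4]
gripper_width: 0.619
joints [13.25, 39.23, 2.3, -5.49, -77.13, 78.77] p [0.5865, 0.0017, 0.0765] [[0.91, -0.005, -0.415], [-0.006, -1.0, -0.002], [-0.415, 0.004, -0.91]]
tcp tgt [584.1   1.7  53.2] delta [ -2.4  -0.  -23.4] rot [-0.04  0.35 -0.12]
predicted tube now [540.7   2.2  74.4]
(375, 863, 3)
```

View pics/rest2.png

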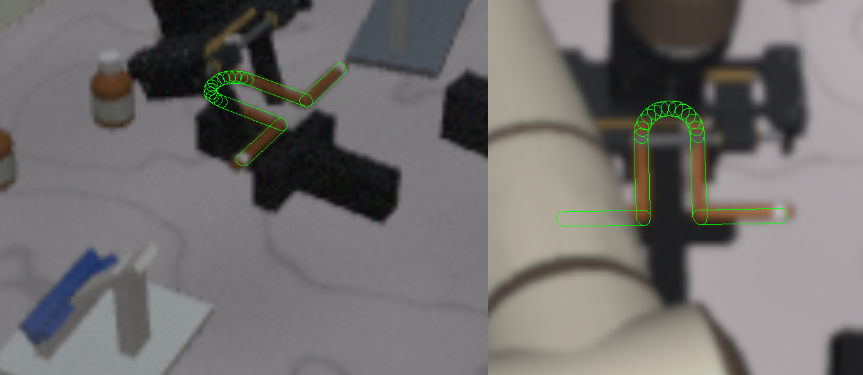

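```bash
python3 -m jog '{"delta_pos":[[-1.2,0,-8],[-1.2,0,-7],[0,0,-4],[0,0,-2],[0,0,-1],[0,0,0],[0,0,0]],"rot":[[0,0.35,0],[0,0,0],[0,0,0],[0,0,0],[0,0,0],[0,0,0],[0,0,0]],"grip":[50,50,50,50,50,50,50]}'; python3 tgt.py
```

```text
time_s: 12.12
tcp_pos: [0.5841, 0.0021, 0.0528]
ee_rot: [[0.906, -0.004, -0.424], [-0.006, -1.0, -0.002], [-0.424, 0.004, -0.906]]
wrist_force: [0.1, -0.1, 0.4]
gripper_width: 0.62
joints [13.29, 40.85, 1.4, -5.66, -75.13, 79.07] p [0.5841, 0.0021, 0.0528] [[0.906, -0.004, -0.424], [-0.006, -1.0, -0.002], [-0.424, 0.004, -0.906]]
tcp tgt [584.1   1.7  53.2] delta [-0.  -0.4  0.4] rot [-0.05 -0.17 -0.17]
```

```bash
python3 -m jog '{"delta_pos":[[0,0,-0.8],[0,0,-0.8],[0,0,0],[0,0,0]],"rot":[[0,0,0],[0,0,0],[0,0,0],[0,0,0]],"grip":[50,50,50,50]}'; python3 -m jog '{"delta_pos":[[0,0,-0.8],[0,0,-0.8],[0,0,0],[0,0,0]],"rot":[[0,0,0],[0,0,0],[0,0,0],[0,0,0]],"grip":[50,50,50,50]}'
```

```text
time_s: 12.45
tcp_pos: [0.5842, 0.0021, 0.0524]
ee_rot: [[0.906, -0.004, -0.424], [-0.005, -1.0, -0.002], [-0.424, 0.004, -0.906]]
wrist_force: [-0.9, 0.8, 5.0]
gripper_width: 0.619
time_s: 12.78
tcp_pos: [0.5843, 0.0021, 0.0523]
ee_rot: [[0.906, -0.003, -0.424], [-0.005, -1.0, -0.003], [-0.424, 0.005, -0.906]]
wrist_force: [-1.1, 1.7, 11.3]
gripper_width: 0.62
```

```bash
python3 -m jog '{"delta_pos":[[0,0,1.5],[0,0,0],[0,0,0],[0,0,0],[0,0,0],[0,0,0],[0,0,0],[0,0,0]],"rot":[[0,0,0],[0,0,0],[0,0,0],[0,0,0],[0,0,0],[0,0,0],[0,0,0],[0,0,0]],"grip":[100,100,100,100,100,100,100,100]}'
python3 -m jog '{"delta_pos":[[4,0,9],[8,0,18],[12,0,27],[12,0,27],[12,0,27],[0,0,0],[0,0,0],[0,0,0],[0,0,0]],"rot":[[0,0,0],[0,0,0],[0,0,0],[0,0,0],[0,0,0],[0,0,0],[0,0,0],[0,0,0],[0,0,0]],"grip":[100,100,100,100,100,100,100,100,100]}'
python3 tgt.py
python3 - <<'E'
from fit import *
for n in('wrist','side','top'): c=cap(n); np.savez('pics/d_%s.npz'%n,**c)
def lay(v): 
    return Ro.from_euler('z',v[2],degrees=True).as_matrix(), np.array([v[0],v[1],.051])
for vs in(['d_side'],['d_side','d_top'],['d_wrist']): fit('tube',tube(),vs,lay,[.538,.002,-.5],[.004,.004,2])
w=load('d_wrist')['frame']; s=load('d_side')['frame'][150:250,200:330]
save(np.hstack([w,cv2.resize(s,(288,222))if 0 else cv2.copyMakeBorder(cv2.resize(s,(286,220)),0,164,0,0,0)]),'laid.png')
E
```

```text
time_s: 13.45
tcp_pos: [0.5839, 0.0021, 0.0509]
ee_rot: [[0.905, -0.004, -0.424], [-0.006, -1.0, -0.002], [-0.424, 0.004, -0.905]]
wrist_force: [0.1, 0.3, -0.1]
gripper_width: 0.995
time_s: 14.2
tcp_pos: [0.631, 0.0021, 0.1582]
ee_rot: [[0.905, -0.004, -0.426], [-0.006, -1.0, -0.002], [-0.426, 0.004, -0.905]]
wrist_force: [-0.6, 0.1, -0.4]
gripper_width: 1.0
joints [12.44, 39.01, 14.68, -5.15, -90.42, 78.35] p [0.631, 0.0021, 0.1582] [[0.905, -0.004, -0.426], [-0.006, -1.0, -0.002], [-0.426, 0.004, -0.905]]
tcp tgt [584.1   1.7  53.2] delta [ -46.9   -0.4 -105. ] rot [-0.04 -0.34 -0.16]
tube ['d_side'] [0.5385 0.0042 0.0761] cost [0.058]
tube ['d_side', 'd_top'] [0.5397 0.0032 0.2706] cost [0.064 0.476]
tube ['d_wrist'] [ 0.5384  0.0028 -0.5672] cost [0.098]
```

View pics/laid.png

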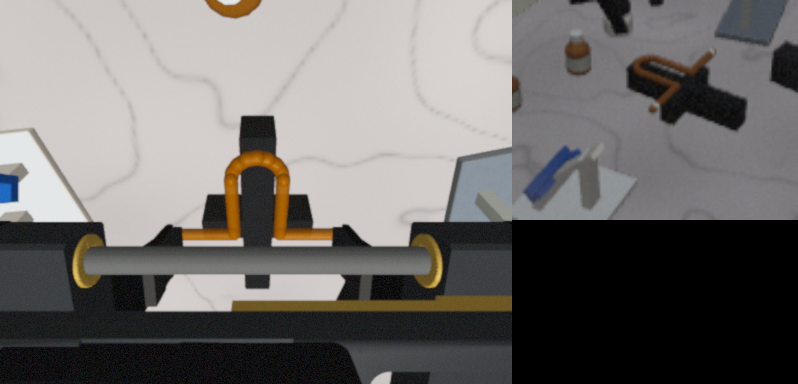

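```bash
cat > kin.py <<'E'
import numpy as np
from scipy.spatial.transform import Rotation as Ro
from scipy.optimize import least_squares
D=[([-52.391,22.042,.453,0,-68.411,-14.817],(.24194,-.57574,.24659),(-.00085,.00175,-1)),
([17.668,12.005,-52.908,46.678,-9.207,-153.363],(.51149,.01347,.1157),(.34,-.014,-.94)),
([19.59,15.35,-28.01,9.33,-40.9,-117.53],(.5376,-.0077,.1564),(.136,-.064,-.989)),
([13.04,25.87,-4.75,-5.62,-66.61,79.2],(.5823,-.0024,.1624),(-.141,.06,-.988)),
([13.25,39.23,2.3,-5.49,-77.13,78.77],(.5865,.0017,.0765),(-.415,-.002,-.91)),
([13.29,40.85,1.4,-5.66,-75.13,79.07],(.5841,.0021,.0528),(-.424,-.002,-.906)),
([12.44,39.01,14.68,-5.15,-90.42,78.35],(.631,.0021,.1582),(-.426,-.002,-.905))]
def cols(j):
    a,d=np.radians(j[1]),np.radians(j[1]-j[2])
    return np.array([[1,0,0,np.sin(a),np.cos(d),np.sin(d)],[0,1,0,0,0,0],[0,0,1,np.cos(a),-np.sin(d),np.cos(d)]])
A=[];b=[]
for j,p,z in D:
    Ri=Ro.from_euler('z',-j[0],degrees=True).as_matrix(); z=np.array(z)/np.linalg.norm(z)
    A.append(np.c_[cols(j),Ri@z]); b.append(Ri@np.array(p))
A=np.vstack(A);b=np.hstack(b); X,_,rk,sv=np.linalg.lstsq(A,b,rcond=1e-6)
RES=(A@X-b).reshape(-1,3)
def wrist(p,z):   # solve j1..j3 for wrist centre; return joints, forearm/tool angle in elevation
    Wc=np.array(p)-X[6]*np.array(z)
    f=lambda q: Ro.from_euler('z',q[0],degrees=True).as_matrix()@(cols(q)@X[:6])-Wc
    o=least_squares(f,[np.degrees(np.arctan2(p[1],p[0]))+12,35,0])
    j=o.x; d=np.radians(j[1]-j[2]); fd=Ro.from_euler('z',j[0],degrees=True).as_matrix()@[np.cos(d),0,-np.sin(d)]
    return j.round(1),'err mm',round(np.linalg.norm(o.fun)*1000,1),'bend',round(np.degrees(np.arccos(fd@np.array(z))),1),'wrist',Wc.round(3)
E
python3 - <<'E'
from kin import *
print(X.round(4),rk); print((RES*1000).round(1).tolist())
def zdir(pitch,yaw): c=np.radians(yaw); s=np.sin(np.radians(pitch)); return np.array([s*np.cos(c),s*np.sin(c),-np.cos(np.radians(pitch))])
for gx in (.035,.045):
  for al in (0,10,20,30,40):
    z=zdir(al,-.4); p=np.array([.5385+gx,.003,.051])-.006*z; print('rest',gx,al,wrist(p,z))
    for up in(0,.08):
        z=zdir(al-90,13.3); p=np.array([.5695,-.3045,.14-gx+up])-.006*z; print('   hang up',up,al-90,wrist(p,z))
E
```

```text
[ 0.1078 -0.1527  0.0843  0.5736  0.2797  0.0269  0.3167] 7
[[-11.3, 7.2, -25.1], [-20.1, -47.2, -10.0], [11.3, 1.3, -4.5], [6.5, 9.7, 5.8], [11.0, 9.6, 17.5], [16.3, 9.8, 21.7], [-13.7, 9.7, -5.4]]
rest 0.035 0 (array([ 15.7,  27.8, -28.5]), 'err mm', np.float64(0.0), 'bend', np.float64(33.6), 'wrist', array([0.574, 0.003, 0.374]))
   hang up 0 -90 (array([-5. , 73.5, 37.6]), 'err mm', np.float64(0.0), 'bend', np.float64(140.3), 'wrist', array([ 0.884, -0.23 ,  0.105]))
   hang up 0.08 -90 (array([-5. , 68.5, 40. ]), 'err mm', np.float64(0.0), 'bend', np.float64(146.6), 'wrist', array([ 0.884, -0.23 ,  0.185]))
rest 0.035 10 (array([ 17.5,  24.4, -38.9]), 'err mm', np.float64(0.0), 'bend', np.float64(17.4), 'wrist', array([0.517, 0.003, 0.369]))
   hang up 0 -80 (array([-5.1, 69.3, 37.3]), 'err mm', np.float64(0.0), 'bend', np.float64(134.4), 'wrist', array([ 0.879, -0.231,  0.161]))
   hang up 0.08 -80 (array([-5.1, 65.1, 42. ]), 'err mm', np.float64(0.0), 'bend', np.float64(142.3), 'wrist', array([ 0.879, -0.231,  0.241]))
rest 0.035 20 (array([ 19.7,  22.7, -50.2]), 'err mm', np.
[... 2614 characters left out ...]
g up 0 -60 (array([-5.9, 60.1, 30.6]), 'err mm', np.float64(0.0), 'bend', np.float64(117.8), 'wrist', array([ 0.841, -0.24 ,  0.256]))
   hang up 0.08 -60 (array([-5.9, 56.8, 38.5]), 'err mm', np.float64(0.0), 'bend', np.float64(128.3), 'wrist', array([ 0.841, -0.24 ,  0.336]))
rest 0.045 40 (array([ 24.6,  32. , -77.5]), 'err mm', np.float64(0.0), 'bend', np.float64(58.1), 'wrist', array([0.376, 0.004, 0.298]))
   hang up 0 -50 (array([-6.6, 54.7, 25.5]), 'err mm', np.float64(0.0), 'bend', np.float64(108.3), 'wrist', array([ 0.81 , -0.248,  0.302]))
   hang up 0.08 -50 (array([-6.6, 51.7, 34.5]), 'err mm', np.float64(0.0), 'bend', np.float64(119.8), 'wrist', array([ 0.81 , -0.248,  0.382]))
```

```bash
cat > patch.py <<'E'
s=open('kin.py').read()
a=s.index('def cols'); 
s=s[:a]+'''SG=1
def cols(j):
    a,d,k=np.radians(j[1]),np.radians(j[1]-j[2]),np.radians(j[3])*SG
    n=np.cos(k)*np.array([0,1,0])+np.sin(k)*np.array([np.sin(d),0,np.cos(d)])
    return np.array([[np.sin(a),np.cos(d),0,n[0]],[0,0,0,n[1]],[np.cos(a),-np.sin(d),1,n[2]]])
def tool(j):
    R=Ro.from_euler('z',j[0],degrees=True)*Ro.from_euler('y',j[1]-j[2],degrees=True)*Ro.from_euler('x',-SG*j[3],degrees=True)*Ro.from_euler('y',-j[4],degrees=True)
    return R.as_matrix()[:,0]
def solve(sg):
    global SG; SG=sg; A=[];b=[]
    for j,p,z in D:
        Ri=Ro.from_euler('z',-j[0],degrees=True).as_matrix()
        A.append(np.c_[cols(j),Ri@tool(j)]); b.append(Ri@np.array(p))
    A=np.vstack(A);b=np.hstack(b); X=np.linalg.lstsq(A,b,rcond=None)[0]; return X,(A@X-b).reshape(-1,3)
SG=min((1,-1),key=lambda s:abs(solve(s)[1]).max()); X,RES=solve(SG)
LO=np.array([-179.8,-69.3,-61.3,-181.2,-171.1]);HI=np.array([179.8,118.1,80.6,117.6,-9.2])
def ik(p,z,s=None):
    best=None
    for s0 in ([s] if s is not None else [[10,35,0,0,-80],[10,30,-40,-175,-30],[15,30,-30,60,-30]]):
        f=lambda q: np.r_[(Ro.from_euler('z',q[0],degrees=True).as_matrix()@(cols(q)@X[:4])+X[4]*tool(q)-p)*5,tool(q)-z]
        o=least_squares(f,np.clip(s0,LO+.1,HI-.1),bounds=(LO,HI))
        if best is None or o.cost<best.cost: best=o
    return best.x.round(1),'err',round(float(np.abs(best.fun).max()),4)
def zdir(pitch,yaw): c=np.radians(yaw); s=np.sin(np.radians(pitch)); return np.array([s*np.cos(c),s*np.sin(c),-np.cos(np.radians(pitch))])
'''
open('kin.py','w').write(s)
E
python3 patch.py; python3 - <<'E'
from kin import *
print(SG,X.round(4)); print((RES*1000).round(1).tolist()); print(max(np.abs(tool(j)-z).max() for j,p,z in D))
gx=.042
for al in (-10,0,10,20,30,40):
    z=zdir(al,-.4); p=np.array([.5385+gx,.003,.051])-.006*z; print('rest',al,ik(p,z))
    for up in(0,.08):
        z=zdir(al-90,13.3); p=np.array([.5695,-.3045,.14-gx+up])-.006*z; print('   hang up',up,al-90,ik(p,z))
E
```

```text
-1 [ 0.4886  0.4453  0.1516 -0.1524  0.1875]
[[-6.3, 7.3, 6.5], [-40.8, 59.7, -18.9], [-14.0, 57.0, -6.8], [-1.1, -34.8, 3.9], [9.0, -36.4, 3.8], [7.5, -37.3, 4.0], [12.9, -34.7, 7.5]]
0.22176253450629313
rest -10 (array([ 14.6,  34.6, -11. ,   3.2, -54.1]), 'err', 0.0)
   hang up 0 -100 (array([ -15.4,   64. ,   41.8,  -70.7, -149.9]), 'err', 0.0)
   hang up 0.08 -100 (array([ -17.6,   57.6,   41.5,  -82.3, -149.3]), 'err', 0.0)
rest 0 (array([ 15.5,  31.4, -15.3,  -0. , -43.3]), 'err', 0.0)
   hang up 0 -90 (array([ -11.9,   62.1,   38.9,  -50.2, -146.3]), 'err', 0.0)
   hang up 0.08 -90 (array([ -14. ,   55.8,   40.6,  -63. , -149. ]), 'err', 0.0)
rest 10 (array([ 16.4,  28.8, -18.8,  -5.3, -33. ]), 'err', 0.0)
   hang up 0 -80 (array([ -10.2,   59.6,   35.1,  -36.4, -138.6]), 'err', 0.0)
   hang up 0.08 -80 (array([ -11.2,   53.8,   37.3,  -44. , -144.1]), 'err', 0.0)
rest 20 (array([ 17. ,  26.9, -20.7, -14.6, -24. ]), 'err', 0.0)
   hang up 0 -70 (array([  -9.6,   56.7,   31.4,  -28.3, -129.5]), 'err', 0.0)
   hang up 0.08 -70 (array([ -10. ,   51.3,   33.6,  -32.3, -135.9]), 'err', 0.0)
rest 30 (array([ 16.3,  25.6, -20.6, -29.6, -17. ]), 'err', 0.0)
   hang up 0 -60 (array([  -9.6,   53.4,   27.4,  -22.8, -119.9]), 'err', 0.0)
   hang up 0.08 -60 (array([  -9.7,   48.3,   29.9,  -25. , -126.7]), 'err', 0.0)
rest 40 (array([ 12.6,  25.2, -18.8, -51.1, -10.7]), 'err', 0.0)
   hang up 0 -50 (array([  -9.8,   49.9,   23.2,  -18.7, -109.9]), 'err', 0.0)
   hang up 0.08 -50 (array([  -9.9,   45. ,   26. ,  -19.8, -117.1]), 'err', 0.0)
```

```bash
sed -i 's/np.radians(j\[3\])\*SG/-np.radians(j[3])*SG/; s/^SG=min.*$/SG=1; X,RES=solve(1)/' kin.py; python3 - <<'E'
from kin import *
print(SG,X.round(4)); print((RES*1000).round(1).tolist()); print(max(np.abs(tool(j)-z).max() for j,p,z in D))
gx=.042
for al in (0,10,20,30,40):
    z=zdir(al,-.4); p=np.array([.5385+gx,.003,.051])-.006*z; print('rest',al,ik(p,z,[15,30,-20,0,-40]))
    for up in(0,.08):
        z=zdir(al-90,13.3); p=np.array([.5695,-.3045,.14-gx+up])-.006*z; print('   hang up',up,al-90,ik(p,z))
E
```

```text
1 [ 0.5654  0.4214  0.1599 -0.1598  0.2816]
[[0.3, -0.1, 0.8], [-0.0, 0.0, 0.1], [-0.2, -0.0, -0.1], [-0.1, 0.0, -0.1], [-0.0, -0.0, -0.1], [-0.0, 0.1, -0.2], [-0.1, 0.0, -0.3]]
0.0017499999999999445
rest 0 (array([ 16.3,  29.4, -18.8,  -0. , -41.8]), 'err', 0.0)
   hang up 0 -90 (array([  -6.3,   69.7,   23. ,   26.1, -130.3]), 'err', 0.0)
   hang up 0.08 -90 (array([  -6.5,   64.2,   21.8,   28.1, -134. ]), 'err', 0.0)
rest 10 (array([ 17.7,  26. , -28.9,   7.2, -25.7]), 'err', 0.0)
   hang up 0 -80 (array([  -6.2,   65.9,   22.6,   23.3, -123.8]), 'err', 0.0)
   hang up 0.08 -80 (array([  -6.3,   60.8,   22.6,   25. , -128.4]), 'err', 0.0)
rest 20 (array([ 16.6,  23.8, -40.6,  25.5,  -9.2]), 'err', 0.0379)
   hang up 0 -70 (array([  -6.3,   61.7,   21. ,   20.7, -116.7]), 'err', 0.0)
   hang up 0.08 -70 (array([  -6.4,   57. ,   22.2,   21.9, -122.1]), 'err', 0.0)
rest 30 (array([ 14.4,  23.5, -31.5, -12.8,  -9.2]), 'err', 0.1463)
   hang up 0 -60 (array([  -6.6,   57.2,   18.4,   18.2, -108.8]), 'err', 0.0)
   hang up 0.08 -60 (array([  -6.7,   52.8,   20.7,   19.1, -115.1]), 'err', 0.0)
rest 40 (array([ -13.1,   23.9,  -30.2, -128.1,   -9.2]), 'err', 0.0275)
   hang up 0 -50 (array([  -7.2,   52.5,   15. ,   15.8, -100.3]), 'err', 0.0)
   hang up 0.08 -50 (array([  -7.2,   48.4,   18.2,   16.3, -107.3]), 'err', 0.0)
```

```bash
python3 - <<'E'
from kin import *
from h import load,onplane
t=load('top'); print('jar,amb1,amb0,beaker base',onplane(t,np.array([(511,212),(449,222),(385,208),(640,172)])/1.5625,.0).round(3).tolist())
gx=.032
for al in (10,13,15):
    z=zdir(al,-.4); p=np.array([.5385+gx,.003,.051])-.006*z; print('rest',al,ik(p,z,[15,30,-20,0,-40]))
    for up in(0,.07):
        z=zdir(al-90,13.3); p=np.array([.5695,-.3045,.14-gx+up])-.006*z; q=ik(p,z,[0,60,20,20,-120]); j=q[0]
        R=Ro.from_euler('z',j[0],degrees=True).as_matrix(); c=cols(j); fe=R@(c[:,:3]@X[:3]); el=R@(c[:,[0,2]]@X[[0,2]])
        print('  ',al-90,up,q,'toolbase',(p-X[4]*z).round(3),'forearm end',fe.round(3),'elbow',el.round(3))
E
```

```text
jar,amb1,amb0,beaker base [[0.751, -0.128, 0.0], [0.731, 0.012, 0.0], [0.767, 0.155, 0.0], [0.839, -0.424, 0.0]]
rest 10 (array([ 18.1,  25.3, -30.5,   7.5, -24.9]), 'err', 0.0)
   -80 0 (array([  -6.2,   65.2,   22.5,   23.5, -124.3]), 'err', 0.0) toolbase [ 0.845 -0.239  0.158] forearm end [ 0.818 -0.089  0.111] elbow [ 0.51  -0.055  0.397]
   -80 0.07 (array([  -6.3,   60.8,   22.6,   25. , -128.4]), 'err', 0.0) toolbase [ 0.845 -0.239  0.228] forearm end [ 0.82  -0.091  0.175] elbow [ 0.491 -0.054  0.436]
rest 13 (array([ 18.3,  24.5, -34.6,  12.8, -19. ]), 'err', 0.0)
   -77 0 (array([  -6.2,   64. ,   22.2,   22.6, -122.3]), 'err', 0.0) toolbase [ 0.842 -0.24   0.173] forearm end [ 0.818 -0.089  0.127] elbow [ 0.505 -0.055  0.408]
   -77 0.07 (array([  -6.3,   59.7,   22.6,   24. , -126.6]), 'err', 0.0) toolbase [ 0.842 -0.24   0.243] forearm end [ 0.819 -0.09   0.191] elbow [ 0.485 -0.054  0.445]
rest 15 (array([ 18.1,  23.9, -38.3,  19.4, -14.3]), 'err', 0.0)
   -75 0 (array([  -6.2,   63.2,   21.9,   22.1, -120.9]), 'err', 0.0) toolbase [ 0.84  -0.241  0.182] forearm end [ 0.816 -0.089  0.137] elbow [ 0.502 -0.055  0.415]
   -75 0.07 (array([  -6.3,   59. ,   22.5,   23.4, -125.3]), 'err', 0.0) toolbase [ 0.84  -0.241  0.252] forearm end [ 0.818 -0.09   0.2  ] elbow [ 0.482 -0.053  0.451]
```

```bash
python3 - <<'E'
from kin import *
z=zdir(13,-.4)
for h in(.0568,.08,.10,.14): print(h,ik([.5692,.003,h],z,[18,24,-34,12,-19]))
s=None
for k in np.linspace(0,1,6):
    a=13-90*k; z=zdir(a,-.4+13.7*k); p=np.array([.569,.003-.3075*k,.25]); q=ik(p,z,[18,24,-34,12,-19] if s is None else s); s=q[0]; print(round(a),q)
E
```

```text
0.0568 (array([ 18.3,  24.5, -34.6,  12.8, -19. ]), 'err', 0.0)
0.08 (array([ 18.5,  22.4, -32.7,  10.7, -23. ]), 'err', 0.0)
0.1 (array([ 18.5,  20.6, -31.1,   9.5, -26.2]), 'err', 0.0)
0.14 (array([ 18.6,  17.4, -28. ,   7.8, -32.5]), 'err', 0.0)
13 (array([ 18.7,  10.6, -18.5,   5.6, -48.7]), 'err', 0.0)
-5 (array([ 10. ,  19.2,  -3.3,  -0.7, -72.4]), 'err', 0.0)
-23 (array([  4.2,  28.9,   8.5,   0.3, -92.6]), 'err', 0.0)
-41 (array([   0.2,   38.7,   17.4,    5.3, -109.4]), 'err', 0.0)
-59 (array([  -3.1,   47.7,   22.5,   13.8, -122.3]), 'err', 0.0)
-77 (array([  -6.6,   55.4,   22.9,   25.9, -130.7]), 'err', 0.0)
```

```bash
python3 -m jog '{"delta_pos":[[-8.8,0.1,-2.6],[-8.8,0.1,-2.6],[-8.8,0.1,-2.6],[-8.8,0.1,-2.6],[-8.8,0.1,-2.6],[-8.8,0.1,-2.6],[-8.8,0.1,-2.6],[0,0,0],[0,0,0],[0,0,0]],"rot":[[0,-5.46,0],[0,-5.46,0],[0,-5.46,0],[0,-5.46,0],[0,-5.46,0],[0,-5.46,0],[0,-5.46,0],[0,0,0],[0,0,0],[0,0,0]],"grip":[100,100,100,100,100,100,100,100,100,100]}'
```

```text
time_s: 15.18
tcp_pos: [0.5711, 0.0031, 0.1416]
ee_rot: [[0.974, -0.005, 0.228], [-0.005, -1.0, -0.002], [0.228, 0.001, -0.974]]
wrist_force: [1.2, -0.1, 0.3]
gripper_width: 0.999
```

```bash
python3 -m jog '{"delta_pos":[[-0.4,0,-16],[-0.4,0,-16],[-0.4,0,-16],[-0.4,0,-16],[-0.4,0,-16],[0,0,-4.5],[0,0,0],[0,0,0],[0,0,0]],"rot":[[0,0,0],[0,0,0],[0,0,0],[0,0,0],[0,0,0],[0,0,0],[0,0,0],[0,0,0],[0,0,0]],"grip":[100,100,100,100,100,100,100,100,100]}'
python3 -m jog '{"delta_pos":[[0,0,0],[0,0,0],[0,0,0],[0,0,0],[0,0,0],[0,0,0],[0,0,0],[0,0,0],[0,0,0]],"rot":[[0,0,0],[0,0,0],[0,0,0],[0,0,0],[0,0,0],[0,0,0],[0,0,0],[0,0,0],[0,0,0]],"grip":[50,50,50,50,50,50,50,50,50]}'
python3 - <<'E'
from fit import *
for n in('side','top','wrist'): c=cap(n); np.savez('pics/e_%s.npz'%n,**c)
def lay(v): return Ro.from_euler('z',v[2],degrees=True).as_matrix(), np.array([v[0],v[1],.051])
v=fit('tube',tube(),['e_side'],lay,[.5385,.003,-.4],[.004,.004,2])
S=r.sense(); T=np.array(S['ee_rot']); p=np.array(S['tcp_pos']); print(p.round(4).tolist(),T.round(3).tolist())
R,t=lay([.5385,.003,-.45]); q=T.T@(t-p); Rq=T.T@R; print('tube in tool',(q*1000).round(1),Rq.round(3).tolist()); q[1]=0; np.savez('grasp2.npz',q=q,Rq=Rq)
E
```

```text
time_s: 15.93
tcp_pos: [0.5699, 0.0032, 0.0575]
ee_rot: [[0.973, -0.006, 0.23], [-0.006, -1.0, -0.001], [0.23, 0.0, -0.973]]
wrist_force: [0.7, 0.9, 0.1]
gripper_width: 0.998
time_s: 16.68
tcp_pos: [0.5683, 0.0028, 0.0566]
ee_rot: [[0.974, -0.006, 0.227], [-0.006, -1.0, -0.002], [0.227, 0.001, -0.974]]
wrist_force: [-1.1, -0.8, 2.4]
gripper_width: 0.635
tube ['e_side'] [ 0.5385  0.007  -0.4172] cost [0.808]
[0.5684, 0.0028, 0.0566] [[0.974, -0.006, 0.227], [-0.006, -1.0, -0.002], [0.227, 0.001, -0.974]]
tube in tool [-30.3   0.   -1.4] [[0.974, 0.002, 0.227], [0.002, -1.0, 0.001], [0.227, -0.0, -0.974]]
```

```bash
python3 -m jog '{"delta_pos":[[0,0,8],[0,0,20],[0,0,30],[0,0,35],[0,0,35],[0,0,35],[0,0,37],[0,0,0],[0,0,0]],"rot":[[0,0,0],[0,0,0],[0,0,0],[0,0,0],[0,0,0],[0,0,0],[0,0,0],[0,0,0],[0,0,0]],"grip":[50,50,50,50,50,50,50,50,50]}'
cat > tgt2.py <<'E'
from h import *
from scipy.spatial.transform import Rotation as Ro
G=np.load('grasp2.npz'); q,Rq=G['q'],G['Rq']; S=r.sense(); T=np.array(S['ee_rot']); p=np.array(S['tcp_pos'])
a=np.radians(13.3); f=np.array([np.cos(a),np.sin(a),0]); x=np.array([0,0,-1.]); R=np.c_[x,np.cross(f,x),f]
RT=R@Rq.T; tt=np.array([.5695,-.3045,.140]); tcp=tt-RT@q
print('joints',np.round(S['joints'],1).tolist(),'w',S['gripper_width'],'F',np.round(S['wrist_force'],1))
print('tube origin pred',((p+T@q)*1000).round(1),'seat tcp',(tcp*1000).round(1),'delta',((tcp-p)*1000).round(1),'rot',np.degrees(Ro.from_matrix(RT@T.T).as_rotvec()).round(2), 'z',RT[:,2].round(3))
E
python3 tgt2.py
```

```text
time_s: 17.58
tcp_pos: [0.5692, 0.0033, 0.2597]
ee_rot: [[0.972, -0.006, 0.233], [-0.006, -1.0, 0.0], [0.233, -0.002, -0.972]]
wrist_force: [-0.2, -0.3, -2.2]
gripper_width: 0.634
joints [18.8, 10.0, -17.9, 5.6, -49.4, 67.7] w 0.6342865700728819 F [-0.2 -0.3 -2.2]
tube origin pred [539.4   3.5 253.9] seat tcp [ 574.9 -303.2  110.1] delta [   5.7 -306.4 -149.5] rot [-10.25  89.93  10.88] z [-0.948 -0.224 -0.227]
```

```bash
python3 -m jog '{"delta_pos":[[0,-21.9,0],[0,-21.9,0],[0,-21.9,0],[0,-21.9,0],[0,-21.9,0],[0,-21.9,0],[0,-21.9,0]],"rot":[[-0.73,6.42,0.78],[-0.73,6.42,0.78],[-0.73,6.42,0.78],[-0.73,6.42,0.78],[-0.73,6.42,0.78],[-0.73,6.42,0.78],[-0.73,6.42,0.78]],"grip":[50,50,50,50,50,50,50]}'; python3 tgt2.py
python3 -m jog '{"delta_pos":[[1,-21.9,0],[1,-21.9,0],[1,-21.9,0],[1,-21.9,0],[1,-21.9,0],[1,-21.9,0],[0,-21.9,0],[0,0,0],[0,0,0],[0,0,0]],"rot":[[-0.73,6.42,0.78],[-0.73,6.42,0.78],[-0.73,6.42,0.78],[-0.73,6.42,0.78],[-0.73,6.42,0.78],[-0.73,6.42,0.78],[-0.73,6.42,0.78],[0,0,0],[0,0,0],[0,0,0]],"grip":[50,50,50,50,50,50,50,50,50,50]}'; python3 tgt2.py
```

```text
time_s: 18.17
tcp_pos: [0.5681, -0.1514, 0.2555]
ee_rot: [[0.841, 0.116, -0.528], [0.072, -0.992, -0.102], [-0.536, 0.048, -0.843]]
wrist_force: [0.1, 0.1, 0.2]
gripper_width: 0.633
joints [2.9, 33.4, 12.5, 4.4, -101.3, 92.5] w 0.6331451267926037 F [0.1 0.1 0.2]
tube origin pred [ 543.3 -153.4  272.8] seat tcp [ 574.9 -303.2  110.1] delta [   6.8 -151.8 -145.3] rot [-5.05 44.25  5.33] z [-0.948 -0.224 -0.227]
time_s: 19.0
tcp_pos: [0.5744, -0.3036, 0.2558]
ee_rot: [[0.215, 0.233, -0.948], [0.055, -0.972, -0.227], [-0.975, -0.003, -0.222]]
wrist_force: [-0.4, 0.4, 0.1]
gripper_width: 0.634
joints [-6.5, 55.7, 24.0, 26.4, -131.6, 113.0] w 0.6341716702726418 F [-0.4  0.4  0.1]
tube origin pred [ 569.1 -304.9  285.6] seat tcp [ 574.9 -303.2  110.1] delta [   0.5    0.4 -145.6] rot [ 0.02 -0.31 -0.15] z [-0.948 -0.224 -0.227]
```

```bash
python3 -m jog '{"delta_pos":[[0,0,-20],[0,0,-25],[0,0,-25],[0,0,-20],[0,0,-10],[0,0,0],[0,0,0],[0,0,0]],"rot":[[0,0,0],[0,0,0],[0,0,0],[0,0,0],[0,0,0],[0,0,0],[0,0,0],[0,0,0]],"grip":[50,50,50,50,50,50,50,50]}'; python3 tgt2.py
python3 - <<'E'
from fit import *
for n in('side','top','wrist'): c=cap(n); np.savez('pics/f_%s.npz'%n,**c)
G=np.load('grasp2.npz'); q,Rq=G['q'],G['Rq']; S=r.sense(); T=np.array(S['ee_rot']); p=np.array(S['tcp_pos'])
ov=[]
a=flat([.5695,-.3045,13.3])
for n,c0 in(('side',(.57,-.3,.14)),('top',(.57,-.3,.14))):
    c=load('f_'+n); f=cv2.resize(c['frame'],None,fx=8,fy=8,interpolation=cv2.INTER_CUBIC)
    for H in tube(): cv2.polylines(f,[cv2.convexHull(((proj(c,H@(T@Rq).T+p+T@q)+.5)*8).astype(np.int32))],True,(0,255,255),1)
    for H in vee(): cv2.polylines(f,[cv2.convexHull(((proj(c,H@a[0].T+a[1])+.5)*8).astype(np.int32))],True,(255,0,255),1)
    u,v=(proj(c,c0)[0]*8).astype(int); ov.append(f[max(0,v-250):v+250,u-200:u+200][:500])
h=min(o.shape[0] for o in ov); save(np.hstack([o[:h] for o in ov]),'over.png')
E
```

```text
time_s: 19.67
tcp_pos: [0.5749, -0.3037, 0.1581]
ee_rot: [[0.218, 0.234, -0.947], [0.053, -0.972, -0.228], [-0.974, -0.001, -0.225]]
wrist_force: [0.5, 0.6, 0.1]
gripper_width: 0.631
joints [-6.3, 60.9, 22.1, 23.8, -125.0, 108.9] w 0.6308400937630276 F [0.5 0.6 0.1]
tube origin pred [ 569.6 -305.1  187.9] seat tcp [ 574.9 -303.2  110.1] delta [ -0.    0.6 -47.9] rot [ 0.1  -0.13 -0.19] z [-0.948 -0.224 -0.227]
```

View pics/over.png

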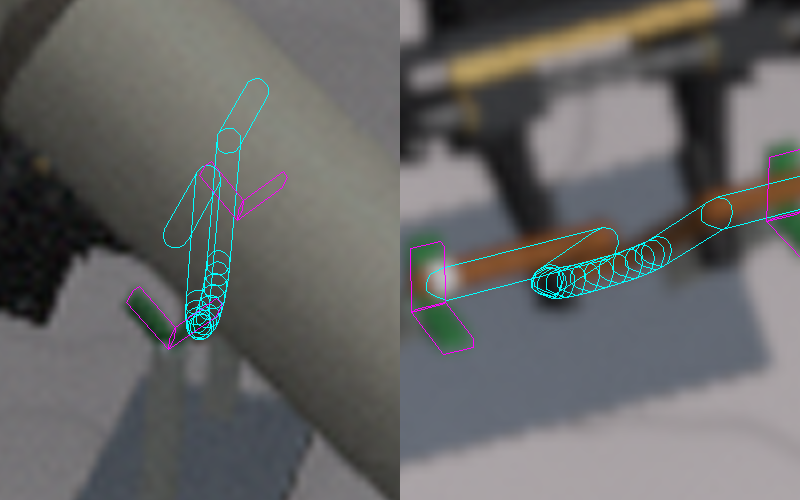

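```bash
python3 -m jog '{"delta_pos":[[0,0.5,-10],[0,0,-10],[0,0,-10],[0,0,-6],[0,0,-4],[0,0,-2],[0,0,0],[0,0,0],[0,0,0]],"rot":[[0,0,0],[0,0,0],[0,0,0],[0,0,0],[0,0,0],[0,0,0],[0,0,0],[0,0,0],[0,0,0]],"grip":[50,50,50,50,50,50,50,50,50]}'; python3 tgt2.py
```

```text
time_s: 20.57
tcp_pos: [0.5745, -0.3033, 0.1149]
ee_rot: [[0.217, 0.234, -0.948], [0.054, -0.972, -0.227], [-0.975, -0.002, -0.223]]
wrist_force: [-0.4, -0.3, -1.0]
gripper_width: 0.631
joints [-6.2, 63.6, 21.9, 22.9, -122.5, 107.5] w 0.6313338827477819 F [-0.4 -0.3 -1. ]
tube origin pred [ 569.2 -304.7  144.7] seat tcp [ 574.9 -303.2  110.1] delta [ 0.4  0.2 -4.7] rot [ 0.05 -0.24 -0.16] z [-0.948 -0.224 -0.227]
```

```bash
python3 -m jog '{"delta_pos":[[0,0,-1.5],[0,0,-1.5],[0,0,-1],[0,0,0],[0,0,0]],"rot":[[0,0,0],[0,0,0],[0,0,0],[0,0,0],[0,0,0]],"grip":[50,50,50,50,50]}'; python3 tgt2.py
```

```text
time_s: 20.98
tcp_pos: [0.5745, -0.3033, 0.1111]
ee_rot: [[0.216, 0.234, -0.948], [0.053, -0.972, -0.228], [-0.975, -0.001, -0.222]]
wrist_force: [1.6, -0.1, 2.3]
gripper_width: 0.635
joints [-6.2, 63.9, 21.9, 22.9, -122.3, 107.3] w 0.6346046528412481 F [ 1.6 -0.1  2.3]
tube origin pred [ 569.3 -304.6  141. ] seat tcp [ 574.9 -303.2  110.1] delta [ 0.4  0.2 -1. ] rot [ 0.1  -0.29 -0.17] z [-0.948 -0.224 -0.227]
```

```bash
python3 -m jog '{"delta_pos":[[0.5,0,-0.7],[0.3,0,-0.5],[0,0,0],[0,0,0]],"rot":[[0,0,0],[0,0,0],[0,0,0],[0,0,0]],"grip":[50,50,50,50]}'; python3 tgt2.py
python3 - <<'E'
from fit import *
for n in('side','top'): c=cap(n); np.savez('pics/g_%s.npz'%n,**c)
ov=[]
for n,c0 in(('side',(.57,-.3,.12)),('top',(.57,-.3,.14))):
    c=load('g_'+n); u,v=proj(c,c0)[0].astype(int); ov.append(cv2.resize(c['frame'][max(0,v-35):v+35,u-40:u+40],(400,350),interpolation=cv2.INTER_CUBIC))
save(np.hstack(ov),'seat.png')
E
```

```text
time_s: 21.32
tcp_pos: [0.5751, -0.3032, 0.1108]
ee_rot: [[0.214, 0.233, -0.949], [0.053, -0.972, -0.227], [-0.975, -0.002, -0.22]]
wrist_force: [-1.0, 0.8, 6.2]
gripper_width: 0.635
joints [-6.2, 64.0, 22.1, 22.9, -122.4, 107.3] w 0.6349970676651557 F [-1.   0.8  6.2]
tube origin pred [ 569.9 -304.5  140.7] seat tcp [ 574.9 -303.2  110.1] delta [-0.2  0.1 -0.6] rot [ 0.1  -0.41 -0.14] z [-0.948 -0.224 -0.227]
```

View pics/seat.png

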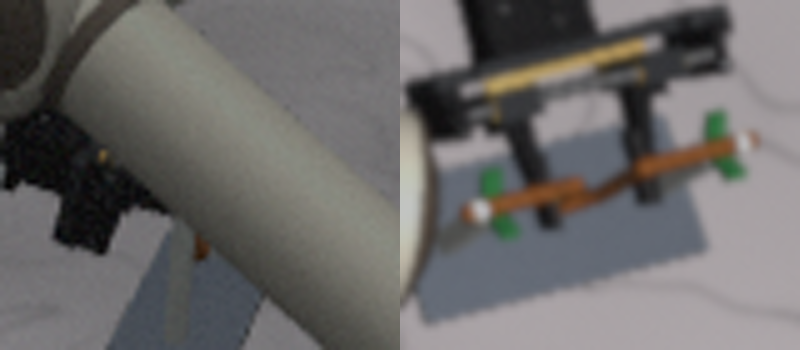

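```bash
python3 -m jog '{"delta_pos":[[0,0,0.5],[0,0,0.3],[0,0,0],[0,0,0],[0,0,0],[0,0,0],[0,0,0],[0,0,0],[0,0,0]],"rot":[[0,0,0],[0,0,0],[0,0,0],[0,0,0],[0,0,0],[0,0,0],[0,0,0],[0,0,0],[0,0,0]],"grip":[90,100,100,100,100,100,100,100,100]}'; python3 tgt2.py
python3 - <<'E'
from kin import *
z=np.array([-.949,-.227,-.22]);z/=np.linalg.norm(z); p=np.array([.575,-.303,.111])
for d in(0,.03,.06,.08): print(d,ik(p-d*z,z,[-6,64,22,23,-122]))
print(ik(p+[.06,.014,.12],zdir(-60,13.3),[-6,64,22,23,-122]))
E
```

```text
time_s: 22.17
tcp_pos: [0.5751, -0.3033, 0.1099]
ee_rot: [[0.216, 0.233, -0.948], [0.054, -0.972, -0.227], [-0.975, -0.002, -0.223]]
wrist_force: [-0.2, 0.4, 1.0]
gripper_width: 0.997
joints [-6.2, 64.0, 22.1, 22.8, -122.3, 107.4] w 0.9970523314297187 F [-0.2  0.4  1. ]
tube origin pred [ 569.9 -304.6  139.8] seat tcp [ 574.9 -303.2  110.1] delta [-0.2  0.1  0.2] rot [ 0.04 -0.28 -0.16] z [-0.948 -0.224 -0.227]
0 (array([  -6.2,   63.9,   22. ,   22.8, -122.5]), 'err', 0.0)
0.03 (array([  -5.6,   66.2,   28.4,   23.3, -126.4]), 'err', 0.0)
0.06 (array([  -5. ,   68.9,   35.6,   24.1, -130.7]), 'err', 0.0)
0.08 (array([  -4.7,   71. ,   41. ,   24.9, -133.8]), 'err', 0.0)
(array([  -5.4,   57.3,   37.1,   20.2, -126.7]), 'err', 0.0)
```

Reachable. I'll retreat along the tool axis, then go up clear of the stand.

```bash
python3 -m jog '{"delta_pos":[[4.7,1.1,1.1],[9.5,2.3,2.2],[9.5,2.3,2.2],[9.5,2.3,2.2],[9.5,2.3,2.2],[9.5,2.3,2.2],[9.5,2.3,2.2],[0,0,0],[0,0,0]],"rot":[[0,0,0],[0,0,0],[0,0,0],[0,0,0],[0,0,0],[0,0,0],[0,0,0],[0,0,0],[0,0,0]],"grip":[100,100,100,100,100,100,100,100,100]}'
python3 -m jog '{"delta_pos":[[0,0,20],[0,0,25],[0,0,30],[0,0,30],[0,0,30],[0,25,20],[0,35,0],[0,35,0],[0,35,0],[0,35,0]],"rot":[[0,-5,0],[0,-6,0],[0,-6,0],[0,-6,0],[0,-6,0],[0,-6,0],[0,-6,0],[0,-6,0],[0,-6,0],[0,-6,0]],"grip":[100,100,100,100,100,100,100,100,100,100]}'
python3 -m jog '{"delta_pos":[[-10,35,0],[-10,35,0],[-10,35,0],[-10,20,0],[0,0,0],[0,0,0],[0,0,0],[0,0,0],[0,0,0]],"rot":[[0,0,0],[0,0,0],[0,0,0],[0,0,0],[0,0,0],[0,0,0],[0,0,0],[0,0,0],[0,0,0]],"grip":[100,100,100,100,100,100,100,100,100]}'
python3 - <<'E'
from fit import *
for n in('side','top'): c=cap(n); np.savez('pics/h_%s.npz'%n,**c)
a=np.radians(13.3); f=np.array([np.cos(a),np.sin(a),0]); x=np.array([0,0,-1.]); R0=np.c_[x,np.cross(f,x),f]
def hang(v): return Ro.from_rotvec(v[3:],degrees=True).as_matrix()@R0, np.array([.5695,-.3045,.14])+v[:3]
for vs in(['h_top'],['h_side']):
    try: fit('tube',tube(),vs,hang,[0]*6,[.004]*3+[3]*3)
    except Exception as e: print(e)
fit('vee',vee(),['h_side'],flat,[.57,-.3045,13.3],[.004,.004,2])
ov=[]
for n,c0 in(('side',(.6,-.2,.1)),('top',(.63,-.2,.1))):
    c=load('h_'+n); u,v=proj(c,c0)[0].astype(int); ov.append(cv2.resize(c['frame'][max(0,v-50):v+50,max(0,u-57):u+57],(400,350),interpolation=cv2.INTER_CUBIC))
save(np.hstack(ov),'end.png')
E
```

```text
time_s: 22.92
tcp_pos: [0.637, -0.2881, 0.1238]
ee_rot: [[0.216, 0.234, -0.948], [0.055, -0.972, -0.227], [-0.975, -0.003, -0.223]]
wrist_force: [-0.0, 0.2, -0.5]
gripper_width: 1.003
time_s: 23.75
tcp_pos: [0.6361, -0.1221, 0.2804]
ee_rot: [[0.949, 0.12, -0.292], [0.053, -0.973, -0.225], [-0.311, 0.198, -0.93]]
wrist_force: [0.6, -0.0, -0.2]
gripper_width: 0.997
time_s: 24.5
tcp_pos: [0.5969, 0.0004, 0.279]
ee_rot: [[0.947, 0.121, -0.299], [0.052, -0.973, -0.227], [-0.318, 0.199, -0.927]]
wrist_force: [0.3, -0.7, 0.5]
gripper_width: 1.002
tube ['h_top'] [ 1.0000e-03  3.8000e-03 -9.0000e-04  2.2112e+00 -2.2977e+00  5.5360e-01] cost [0.124]
tube ['h_side'] [ 1.1000e-03 -1.2000e-03 -2.2000e-03  2.9660e+00  8.2230e-01  3.7785e+00] cost [0.132]
vee ['h_side'] [ 0.5712 -0.3033 15.5427] cost [0.63]
```

View pics/end.png

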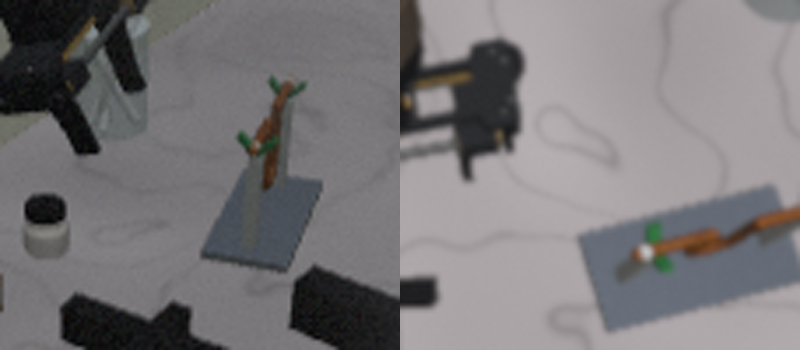

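The side view at left shows the tube hanging bend-down with both ends in the green notches, at (258,145) and (290,85). The jar is upright and nothing touches the tube. Handing in.

```bash
python3 -c "
from station import finish_job
print(finish_job())"
```

```text
the job is handed in; nothing more can be done
None
```

The smaller amber tube now hangs bend-down in the two green notches of the stand, one end in each. The robot is clear of it, and the job was handed in at about 25 s of the 72 s allowed.

**What I did:**
- I lifted the tube off the drainer and found that the wrist joint limit stopped me laying it with the bend towards the robot. I turned it half round and laid it with the bend away.
- I let go of it on the small rest; fits to the pictures put it within about 2 mm of the intended place.
- I then gripped it again from the other tilt, turned it bend-down and lowered it gently into the notches, with about 6 N of upward force at contact. Then I let go and backed out along the tool's line.

**Last checks:**
- **Position:** the final side and top pictures show both ends sitting mid-notch and the tube hanging bend-down. Fitting the tube in each picture put it within 1 to 4 mm and 2 to 4° of the seat, which is about the accuracy of those cameras.
- **Disagreement:** the two cameras differed by about 5 mm across the stand. The side-view fit of the notches alone was poor, since the tube covers them.
- **Bystanders:** the jar looked undisturbed in the last pictures. I did not measure the bottles again at the end, but the arm stayed well above them.

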